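# Uncover the model and press its glued panel

### The arm

A 6-joint arm with a two-finger parallel gripper is mounted at the origin on the work surface. World frame = base frame: x ahead of the robot, y to its left, z up, the work surface at z = 0. Lengths are in m, angles in rad, forces in N, time in s.
With the tool pointing down it reaches from about 0.275 to 0.75 m from the base axis. Payload 10.2 kg.
Tool frame: the origin (TCP) lies midway between the tips of the shut fingers; the grasp point (between the pads) lies 19 mm behind it (env.hold_point_z is the distance from the TCP to the grasp point, in m); z points along the fingers, y is the line along which they close (so a half turn about z gives the same grasp; the last joint's range is limited). The gripper opens to 85 mm and grips with 20 to 120 N. Pads are 22 mm wide; open, the fingers measure 114 mm over their backs; the gripper's body (76 mm by 85 mm) begins 54 mm behind the grasp point. The pads swing forward as they close: fully open they stand 13 mm farther back than shut.
Start: joints at [-1.384, 0.313, 1.498, -0, 1.331, -0.223], TCP at [0.209, -0.482, 0.231] pointing down, gripper open.
Joint ranges: [-2.94, 2.94], [-0.97, 2.17], [0.19, 2.56], [-1.23, 4.37], [0.02, 3.11], [-2.88, 2.88]. Speed limits (rad/s): [2.39, 2.39, 3.01, 3.14, 3.14, 3.14].

### API

Orientations are given as a unit quaternion [x, y, z, w].
In Python, from bench import env, kinematics, monitor, eyes, job gives the robot as it stands. The module is installed in compiled form; this text tells all that it offers. Calls block until the motion is done:
- env.reach(position, orientation): joint-space move of the TCP to a pose.
- env.movel(position, velocity=0.15, frame=None, guard=None): straight line of the TCP; frame=None keeps the orientation; velocity is the mean speed in m/s. With guard (N) it stops when the force on the tool has changed by that much, and returns True; else False.
- env.set_joints(angles): joint-space move.
- env.release() and env.close_gripper(effort=None): open the fingers fully, or close them until they stop; effort is the grip in N (None keeps the last).
- env.hold(seconds).
- kinematics.ik(position, orientation): joint angles nearest the present ones, or None.
- monitor.sense(): the state.
- eyes.grab_frame(name): name is "scene" or "top" or "wrist"; returns a dict with "frame" (420x560x3 uint8, red, green, blue), "mtx" (3x3 intrinsics, pixels), "k1" (the pictures are not rectified: a ray, as slopes to the right and down, at radius r is drawn at 1 + k1 r^2 times it, then the intrinsics apply), "view" (4x4, takes a point from world to camera coordinates). Camera axes: x right, y down, z forward; pixel columns grow to the right and rows downward; lengths in m; the calibration is good to about 2 mm. A picture is of the moment at which its call begins. There is no depth.
A pose or a line that the arm cannot do raises env.MotionError and nothing moves.
- job.hand_in(): hands the job in; it is judged then, once.
The state is a dict: "clock": time; "joints": joint angles; "qvel": joint speeds; "joint_efforts": joint torques, N m; "position": TCP position; "ee_rot": TCP orientation; "contact_force": force on the tool from outside, world axes, zero at the start; "ft_torque": the same for the moment, N m; "finger_gap": opening from 0.0 (shut) to 1.0 (fully open); "gripper_force": force on a finger pad.
Only numpy, scipy, OpenCV 4.12 (cv2) and the standard library are available. Lean on these libraries where they do the work, as an engineer would, in place of code of your own. Each camera call takes 0.05 s, during which the arm holds its last target. There are 200 camera calls.

### The job

Lift the clear dust cover off the model and hang it by its loop on the hook, then take the yellow spring-tipped pressing tool out of its block and press its tip on the red dot of the sloping white panel, square to the panel and lightly (about 3 N, the sprung tip pushed in about half way), so that the glued panel can set. Finish while still holding the tool still there: do not let go or lift it. Leave the part frame and the two jars where they are, and never push hard on the panel.

Things in the scene. Friction and masses are not known exactly. Their poses are not given: they have to be found in the camera images.
- dust_cover: clear plastic box, open below, 120 x 120 x 75 mm, walls 3 mm, blue edges, 0.11 to 0.23 kg, standing on the table over the model, a blue loop and grip on its roof. Origin: centre of its lower rim; z up, x and y along its sides
- loop (a point): underside of the middle of the crossbar of the cover's blue loop, 115 mm above the cover's origin; axes as the cover. The loop, of 8 mm round bar, stands in the y-z plane: legs at y = +-31 mm, opening 54 mm wide and 40 mm high (roof to crossbar), crossbar along y, 115 to 123 mm up. The hook goes through along x, either way round
- cover_grip (a point): middle of the square blue grip, 14 x 14 mm (sides along the cover's x and y), that stands on the crossbar's middle; 137 mm above the cover's origin. The free grip spans from 14 mm below to 16 mm above this point
- hook_stand: fixed dark stand, base 100 x 120 x 10 mm, post 14 mm thick and 210 mm high at its origin (base centre). From the post a round hook bar 8 mm thick runs along its -x, axis 200 mm high, out to x = -115 mm, where it turns up to a tip at x = -124 to -116 mm, topmost point 220 mm high
- hook_seat (a point): top of the hook bar half way along, 85 mm from the post's axis and 204 mm high, where the loop's crossbar should rest; axes as the stand: the hook points to -x, post on the +x side
- model: fixed model part: grey jig base 80 x 70 x 12 mm with dark blue hull and a sloping panel, up to 64 mm high, origin at the base's underside centre, under the dust cover at the start
- panel: white plastic panel 86 x 66 x 6 mm fixed on the model; its origin is the middle of its top face, 45 mm high; its z axis is the outward normal, leaning 0.35 rad from vertical towards the model's -x. Grey ribs 4 mm high and 4 mm wide run along x near its edges at y = +-30 mm
- dot (a point): centre of the red dot, 16 mm across, on the panel's top face, at panel x = 10, y = 4 mm; z axis is the outward normal of the panel
- tool_block: fixed wooden block 70 x 70 x 50 mm, origin at its underside centre, with a 17 mm square through hole in which the tool stands tip down
- press_tool: pressing tool, 0.05 to 0.1 kg: yellow square handle 16 x 16 mm, z = 8 to 80 mm; steel collar 26 x 26 x 8 mm at z = 0 to 8 mm, resting on the block 50 mm high; sprung steel tip with black rubber foot 10 mm across reaching to z = -40 mm. Origin: centre of the collar's underside; z runs up the handle, away from the tip; x and y along the handle's sides
- tool_grip (a point): middle of the yellow handle, 46 mm above the tool's origin (86 mm above the tip's end); axes as the tool
- tip (a point): end of the rubber foot, 40 mm below the tool's origin when the spring is not pressed
- press_tip (a joint): how far the sprung tip is pushed into the handle, m: 0 free, 0.014 fully in. It takes 0.7 N to start it, then 350 N/m: 3.15 N at half way (0.007), 5.6 N at the stop
- runner: bystander: white moulded part frame 90 x 140 x 5 mm lying flat beyond the model; origin at its underside centre
- glue_jar: bystander: jar 40 mm across, 55 mm high, green cap; origin at its underside centre
- paint_jar: bystander: orange jar 34 mm across, 45 mm high, blue cap; origin at its underside centre
Mind the look-alikes: they are no part of the job. There is more than one size of the press_tool; the one meant has the size given above. There is more than one size of the dust_cover; the one meant has the size given above.

How it is judged:
By the outcome, as a careful person would: the job done as asked, in the order asked, and still so for the second after the job is handed in, while the arm keeps its last pose, push and grip.
It also fails if it takes over 67 s, if anything falls off the work surface, if the arm or the gripper's body presses on something with over 40 N, if the wrist force passes 120 N, or if a joint passes its speed limit or range.

## Working session

There is one attempt and no reset: what is moved stays moved. The work goes in short steps, each a Python script; the robot and the scene stay as the last script left them, time stands still between calls to the robot, and variables do not carry over. Pictures are saved under pics/ and viewed, at most 12 in all, crops included, and the job is handed in when it is done.

```bash
mkdir -p pics
cat > h.py <<'E'
import numpy as np, cv2
from bench import env, kinematics, monitor, eyes, job
def grab(n,tag):
    f=eyes.grab_frame(n); cv2.imwrite(f'pics/{tag}.png',f['frame'][:,:,::-1]); np.savez(f'pics/{tag}.npz',**{k:np.asarray(v) for k,v in f.items()}); return f
def load(tag): return np.load(f'pics/{tag}.npz')
def proj(f,P):
    P=np.atleast_2d(P); c=P@f['view'][:3,:3].T+f['view'][:3,3]; s=c[:,:2]/c[:,2:]
    s=s*(1+float(f['k1'])*(s**2).sum(1,keepdims=True)); K=f['mtx']
    return np.c_[s[:,0]*K[0,0]+K[0,2], s[:,1]*K[1,1]+K[1,2]]
def ray(f,uv):
    K=f['mtx']; d=np.array([(uv[0]-K[0,2])/K[0,0],(uv[1]-K[1,2])/K[1,1]]); s=d.copy()
    for _ in range(20): s=d/(1+float(f['k1'])*(s@s))
    R=f['view'][:3,:3]; return -R.T@f['view'][:3,3], R.T@np.r_[s,1]
def atz(f,uv,z):
    o,d=ray(f,uv); return o+d*(z-o[2])/d[2]
E
python3 - <<'E'
from h import *
for n in('scene','top'):
    f=grab(n,n); print(n,f['mtx'].tolist(),f['k1'],np.round(f['view'],3).tolist())
a=np.array
E
python3 -c "
import cv2
for n in('scene','top'):
    i=cv2.imread(f'pics/{n}.png'); cv2.imwrite(f'pics/{n}_b.png',cv2.resize(i,(800,600),interpolation=cv2.INTER_CUBIC))"
```

```text
scene [[438.2104869941966, 0.0, 281.58492316570283], [0.0, 438.2104869941966, 208.8592922755087], [0.0, 0.0, 1.0]] -0.1215116520810291 [[0.267, 0.964, -0.005, -0.125], [0.683, -0.193, -0.704, -0.274], [-0.679, 0.185, -0.71, 1.407], [0.0, 0.0, 0.0, 1.0]]
top [[428.7816230131011, 0.0, 283.64487536983614], [0.0, 428.7816230131011, 211.03319724256585], [0.0, 0.0, 1.0]] -0.09891773008486027 [[-0.013, -1.0, 0.002, -0.014], [-0.999, 0.013, -0.05, 0.544], [0.05, -0.003, -0.999, 1.166], [0.0, 0.0, 0.0, 1.0]]
```

View pics/scene_b.png

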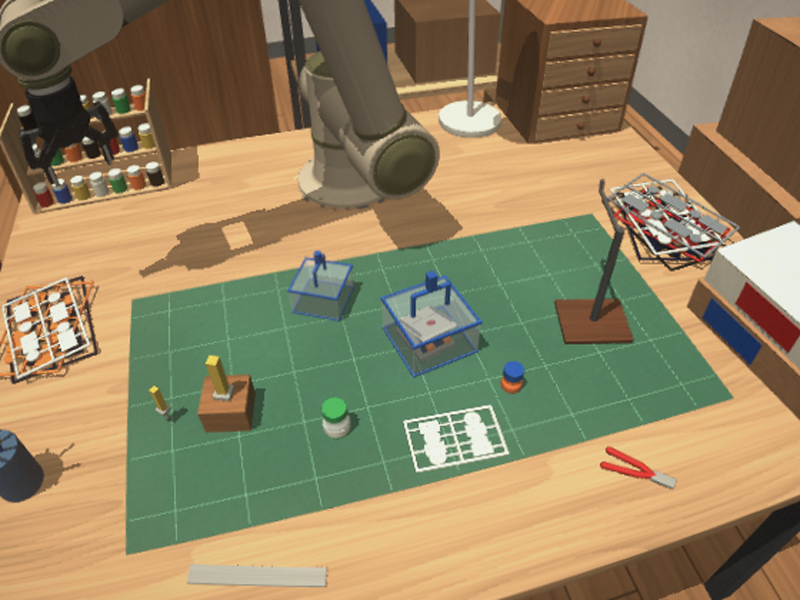

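View pics/top_b.png

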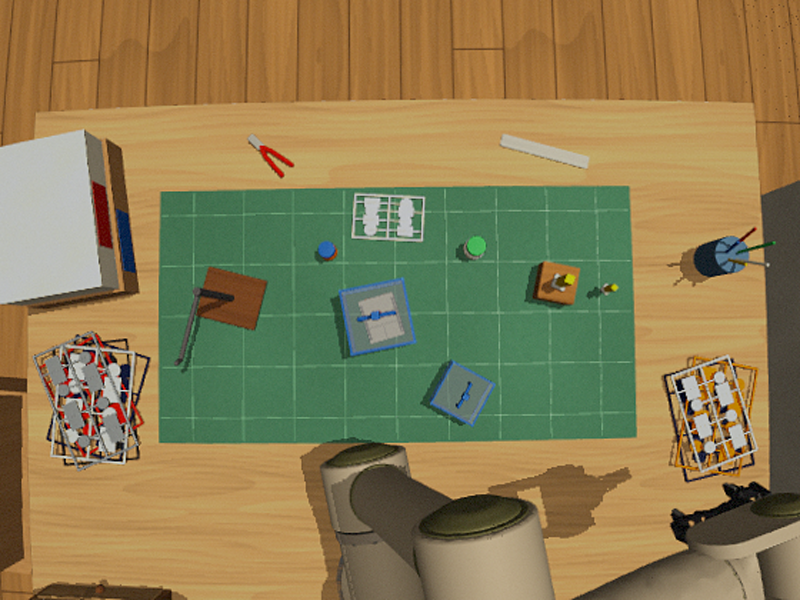

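The scene shows two covers, at top-view (376,316), large, and (462,393), small. There are also two yellow tools, at (562,283) standing in the block and a small one at (612,288). I choose the large cover over the model and the tool in the block. The hook stand is at (232,298), with its hook running towards the robot and ending at (180,362). Next I check these in close crops.

```bash
cat > mont.py <<'E'
import cv2,numpy as np
T={'top':[(225,185),(112,180),(365,170)],'scene':[(262,185),(385,120),(130,240)]}
rows=[]
for n,l in T.items():
    i=cv2.imread(f'pics/{n}.png'); r=[]
    for x,y in l:
        c=cv2.resize(i[y:y+84,x:x+76],None,fx=3.5,fy=3.5,interpolation=cv2.INTER_CUBIC)
        for k in range(0,84,10):
            cv2.line(c,(0,int(k*3.5)),(4,int(k*3.5)),(255,255,255),1)
            if k<76: cv2.line(c,(int(k*3.5),0),(int(k*3.5),4),(255,255,255),1)
        r.append(c)
    rows.append(np.hstack(r))
m=np.vstack(rows); print(m.shape); cv2.imwrite('pics/mont.png',m)
E
python3 mont.py
```

```text
(588, 798, 3)
```

View pics/mont.png

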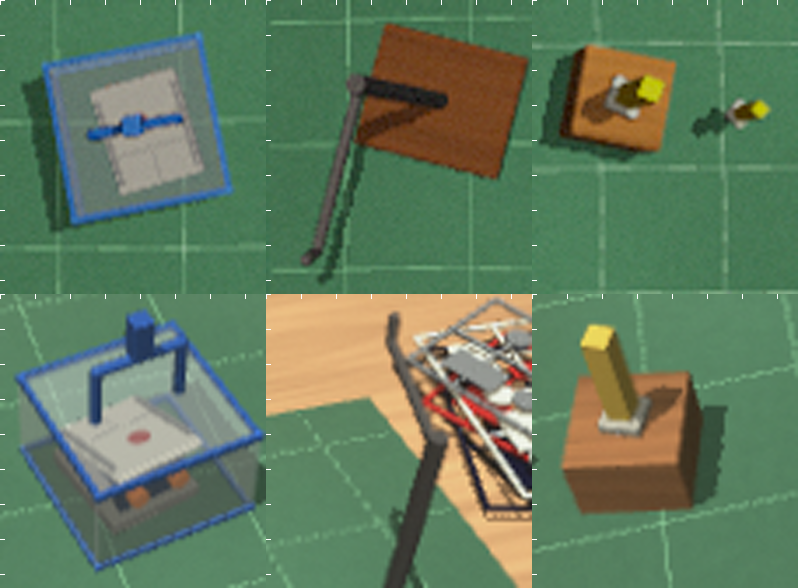

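```bash
cat > fit1.py <<'E'
from h import *
from scipy.optimize import least_squares
off={'t0':('top',225,185,0,0),'t1':('top',112,180,266,0),'t2':('top',365,170,532,0),'s0':('scene',262,185,0,294),'s1':('scene',385,120,266,294),'s2':('scene',130,240,532,294)}
F={n:load(n) for n in('top','scene')}
def fit(name,obs,x0):
    def res(p,full=False):
        c,s=np.cos(p[2]),np.sin(p[2]); r=[]
        for t,u,v,X in obs:
            n,ox,oy,mx,my=off[t]; uv=np.array([(u-mx)/3.5+ox-.36,(v-my)/3.5+oy-.36])
            W=[p[0]+c*X[0]-s*X[1],p[1]+s*X[0]+c*X[1],X[2]]
            r.append((proj(F[n],W)[0]-uv))
        return np.array(r) if full else np.ravel(r)
    q=least_squares(res,x0,loss='soft_l1').x; print(name,np.round(q,4),'\n',np.round(res(q,True),1).tolist()); return q
h=.06;z=.075
fit('cover',[('t0',45,66,(h,h,z)),('t0',200,37,(h,-h,z)),('t0',231,190,(-h,-h,z)),('t0',75,222,(-h,h,z)),('t0',132,125,(0,0,.153)),
 ('s0',264,436,(h,h,z)),('s0',97,498,(h,-h,z)),('s0',17,379,(-h,-h,z)),('s0',175,323,(-h,h,z)),('s0',98,568,(h,-h,0)),('s0',140,319,(0,0,.153))],[.5,0,-.2])
fit('hook',[('t1',385,24,(.05,.06,.01)),('t1',528,58,(.05,-.06,.01)),('t1',499,179,(-.05,-.06,.01)),('t1',358,143,(-.05,.06,.01)),('t1',356,84,(0,0,.21)),('t1',309,257,(-.12,0,.218)),
 ('s1',437,438,(0,0,.207)),('s1',393,318,(-.12,0,.22))],[.5,.3,-.2])
b=.035
fit('block',[('t2',586,47,(b,b,.05)),('t2',675,62,(b,-b,.05)),('t2',660,153,(-b,-b,.05)),('s2',690,373,(-b,b,.05)),('s2',563,468,(b,-b,.05)),('s2',580,378,(-b,-b,.05))],[.5,-.3,-.2])
fit('tool',[('t2',651,90,(0,0,.13)),('s2',600,338,(0,0,.13)),('t2',624,97,(0,0,.054)),('s2',624,414,(0,0,.056))],[.5,-.3,-.2])
E
python3 fit1.py
```

```text
cover [0.514  0.0327 0.1861] 
 [[-1.4, -0.0], [-0.6, -0.8], [-0.4, 0.5], [-1.0, 0.5], [-0.7, 0.3], [-0.7, 0.2], [-0.2, 0.6], [-0.4, -0.4], [-0.8, 0.0], [-0.7, 1.6], [-0.1, 0.3]]
hook [ 0.5559  0.3183 -0.2518] 
 [[-0.1, -0.7], [0.1, -0.4], [-0.4, 0.1], [-1.3, 0.0], [0.1, -0.3], [-0.4, 0.8], [-1.0, 1.8], [-0.7, -0.4]]
block [ 0.5736 -0.3074 -0.2123] 
 [[-0.4, -0.6], [-0.6, 0.3], [-1.0, -0.3], [-0.4, -0.4], [-0.8, 0.3], [-0.5, -0.5]]
tool [ 0.5741 -0.3076 -0.2   ] 
 [[-0.7, -0.3], [-1.1, -0.2], [-0.6, 0.1], [-0.1, 0.0]]
```

```bash
cat >> h.py <<'E'
from scipy.spatial.transform import Rotation as R
def down(yaw):  # tool y along direction yaw+90deg (mod pi)
    out=[]
    for s in(1,-1):
        y=s*np.array([-np.sin(yaw),np.cos(yaw),0]);z=np.array([0,0,-1.]);out.append(R.from_matrix(np.c_[np.cross(y,z),y,z]).as_quat())
    return out
def best(p,qs):
    j=monitor.sense()['joints']; c=[(np.abs(np.array(k)-j).max(),i,np.array(k)) for i,k in enumerate(kinematics.ik(p,q) for q in qs) if k is not None]
    c.sort(key=lambda t:t[0]); print([(round(a,2),np.round(k,2).tolist()) for a,i,k in c]); return qs[c[0][1]]
def st(*a):
    s=monitor.sense(); print(*a,'t',round(s['clock'],2),'p',np.round(s['position'],4),'F',np.round(s['contact_force'],2),'gap',round(s['finger_gap'],3),'gf',np.round(s['gripper_force'],1)); return s
E
python3 - <<'E'
from h import *
p=np.array([.514,.0327,.126]); up=p+[0,0,.1]
q=best(up,down(.186)); st('start')
env.reach(up,q); st('above')
env.movel(p,0.12); st('down')
env.close_gripper(40); st('closed')
env.movel(p+[0,0,.02],.1); st('lift20')
env.movel(p+[0,0,.113],.15); st('lift')
grab('scene','s2'); grab('wrist','w2')
import cv2
a=cv2.imread('pics/s2.png');b=cv2.imread('pics/w2.png')
cv2.imwrite('pics/v2.png',cv2.resize(np.hstack([a[100:400,100:450],b[60:360,100:450]]),(800,343)))
E
```

```text
[(np.float64(1.44), [-0.16, 0.3, 1.54, -0.0, 1.31, 1.22]), (np.float64(1.7), [-0.16, 0.3, 1.54, -0.0, 1.31, -1.92])]
start t 0.1 p [ 0.2091 -0.4813  0.2308] F [-0.31  0.31 -0.32] gap 1.0 gf 0.0
above t 2.24 p [0.5141 0.032  0.226 ] F [ 0.16 -0.03 -0.13] gap 1.003 gf 0.0
down t 3.23 p [0.5144 0.0326 0.1267] F [ 0.44 -0.69 -0.56] gap 1.004 gf 0.0
closed t 3.88 p [0.514  0.0328 0.1261] F [-0.65  0.68  0.71] gap 0.154 gf 41.6
lift20 t 4.22 p [0.514  0.0326 0.1459] F [ 0.16 -0.18 -3.43] gap 0.153 gf 41.0
lift t 4.99 p [0.5135 0.0328 0.2377] F [-0.46  0.12 -3.73] gap 0.154 gf 41.1
```

View pics/v2.png

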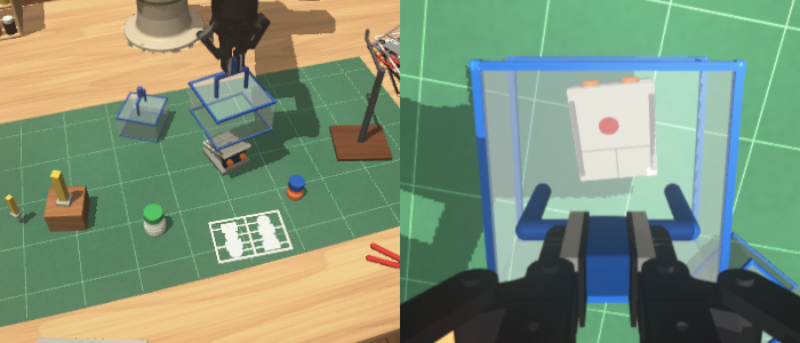

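Run:
```python
from h import *
hp=np.array([.5559,.3183]);hy=-.2518;hx=np.array([np.cos(hy),np.sin(hy)])
q0=monitor.sense()['ee_rot']; q=(R.from_rotvec([0,0,hy-.186])*R.from_quat(q0)).as_quat()
z=.239
P=lambda d:np.r_[hp-d*hx,z]
for p in([.39,.2,z],P(.175)):print(np.round(kinematics.ik(p,q),2))
env.movel([.39,.2,z],.2,q); st('w1')
env.movel(P(.175),.15,q); s=st('pre'); print(R.from_quat(s['ee_rot']).as_matrix().round(3).tolist())
grab('scene','s3'); grab('top','t3'); grab('wrist','w3')
a=cv2.imread('pics/s3.png')[70:220,340:520];b=cv2.imread('pics/t3.png')[160:310,90:270];c=cv2.imread('pics/w3.png')
cv2.imwrite('pics/v3.png',np.vstack([np.hstack([cv2.resize(x,(400,333),interpolation=cv2.INTER_CUBIC) for x in(a,b)]),np.hstack([cv2.resize(c[:,100:460],(300,260)),np.zeros((260,500,3),np.uint8)])]))
```

```text
[0.2  0.11 1.73 0.   1.3  2.03]
[0.53 0.32 1.47 0.   1.35 2.35]
w1 t 6.28 p [0.3903 0.1996 0.2389] F [ 0.45 -0.72 -1.7 ] gap 0.152 gf 41.0
pre t 7.52 p [0.3866 0.3613 0.239 ] F [-0.36 -0.54 -1.62] gap 0.154 gf 41.0
[[0.968, -0.25, -0.002], [-0.25, -0.968, 0.001], [-0.002, -0.001, -1.0]]
```

View pics/v3.png

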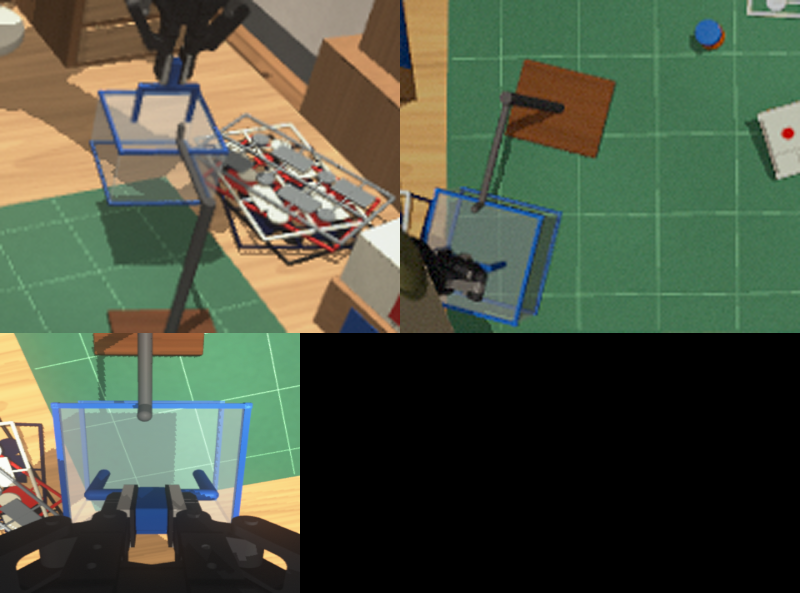

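The wrist view shows the loop lined up with the hook: the tip at (145,412) lies between legs at (97,485) and (207,485). I insert it now, under guard.

Run:
```python
from h import *
hp=np.array([.5559,.3183]);hy=-.2518;hx=np.array([np.cos(hy),np.sin(hy)])
P=lambda d,z:np.r_[hp-d*hx,z]
print(env.movel(P(.085,.239),.12,guard=8)); st('in')
print(env.movel(P(.085,.2125),.05,guard=6)); st('low')
grab('scene','s4'); grab('top','t4'); grab('wrist','w4')
a=cv2.imread('pics/s4.png')[70:220,340:520];b=cv2.imread('pics/t4.png')[160:310,90:270];c=cv2.imread('pics/w4.png')
cv2.imwrite('pics/v4.png',np.hstack([cv2.resize(x,(w,333),interpolation=cv2.INTER_CUBIC) for x,w in((a,300),(b,250),(c[:,100:460],250))]))
```

```text
False
in t 8.57 p [0.4731 0.3396 0.239 ] F [-0.25  0.63 -1.65] gap 0.155 gf 41.0
True
low t 9.06 p [0.4732 0.3395 0.2144] F [-0.55 -0.61  4.74] gap 0.154 gf 42.0
```

View pics/v4.png

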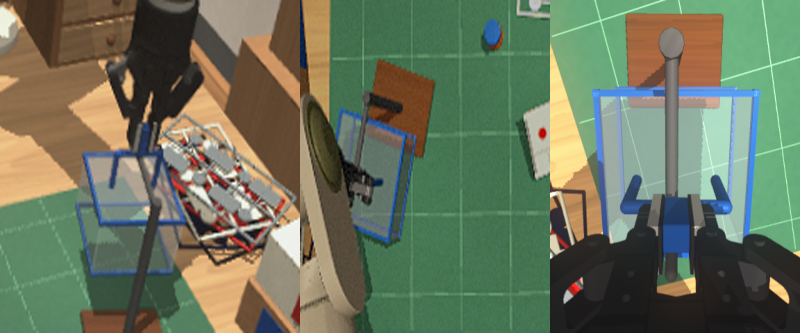

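Run:
```python
from h import *
env.release(); st('rel')
p=np.array(monitor.sense()['position']); env.movel([p[0],p[1],.33],.2); st('up')
q=best([.46,.03,.27],down(0.186))
env.reach([.46,.03,.27],q); st('model')
grab('top','t5'); grab('scene','s5'); grab('wrist','w5')
q=best([.53,-.30,.27],down(-.212)); 
env.reach([.53,-.30,.27],q); st('tool'); grab('wrist','w6'); grab('top','t6')
a=cv2.imread('pics/s5.png'); b=cv2.imread('pics/t6.png'); c=cv2.imread('pics/w5.png'); d=cv2.imread('pics/w6.png')
f=lambda x,w,h:cv2.resize(x,(w,h),interpolation=cv2.INTER_CUBIC)
cv2.imwrite('pics/v5.png',np.vstack([np.hstack([f(a[70:220,250:450],400,300),f(b[160:310,90:290],400,300)]),np.hstack([f(c,400,300),f(d,400,300)])]))
```

```text
rel t 9.9 p [0.473  0.3393 0.214 ] F [0.3  1.05 0.01] gap 1.002 gf 0.0
up t 10.63 p [0.4728 0.3392 0.3287] F [ 0.48 -0.1  -0.6 ] gap 0.999 gf 0.0
[(np.float64(1.05), [-0.19, 0.14, 1.61, -0.0, 1.39, 1.19]), (np.float64(4.19), [-0.19, 0.14, 1.61, -0.0, 1.39, -1.95])]
model t 11.83 p [0.4601 0.0305 0.2699] F [ 0.69 -0.47 -0.05] gap 1.001 gf 0.0
[(np.float64(0.52), [-0.71, 0.48, 1.15, -0.0, 1.51, 1.08]), (np.float64(3.26), [-0.71, 0.48, 1.15, -0.0, 1.51, -2.07])]
tool t 13.26 p [ 0.5304 -0.2988  0.2704] F [-0.43 -0.2   0.3 ] gap 0.999 gf 0.0
```

View pics/v5.png

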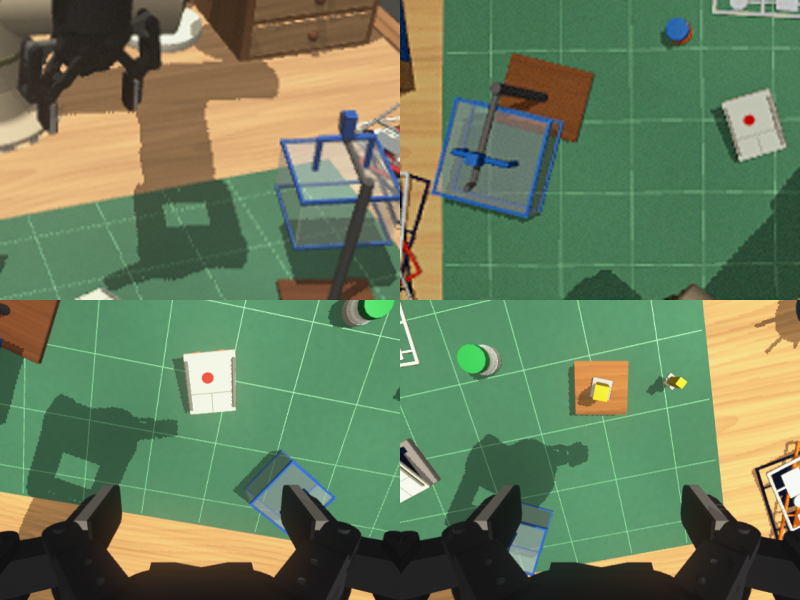

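The cover hangs on the hook by its loop (top-right pane, crossbar at (485,160)). Next come enlarged panel and tool crops, with the dot found by colour.

Run:
```python
from h import *
C={'t6':None,'s5':None,'w5':None}; rays=[]
for n in C:
    f=load(n);im=f['frame'].astype(int);r,g,b=im[...,0],im[...,1],im[...,2]
    m=((r>140)&(g<100)&(b<100)).astype(np.uint8)
    k,l,s,c=cv2.connectedComponentsWithStats(m)
    o=[(s[i,4],c[i].round(2).tolist(),(atz(f,c[i],.045)).round(4).tolist()) for i in range(1,k) if s[i,4]>6]
    o=[x for x in o if np.hypot(x[2][0]-.514,x[2][1]-.033)<.05]; print(n,o)
    rays.append(ray(f,o[0][1])); C[n]=o[0][1]
A=np.zeros((3,3));B=np.zeros(3)
for o,d in rays:
    d=d/np.linalg.norm(d);M=np.eye(3)-np.outer(d,d);A+=M;B+=M@o
X=np.linalg.solve(A,B);print('dot',X.round(4),[np.round(proj(load(n),X)[0]-C[n],2).tolist() for n in C])
# yellow handle
for n in('t6','s5','w6'):
    f=load(n);im=f['frame'].astype(int);r,g,b=im[...,0],im[...,1],im[...,2]
    m=((r>200)&(g>180)&(b<110)).astype(np.uint8);k,l,s,c=cv2.connectedComponentsWithStats(m)
    print(n,[(s[i,4],c[i].round(1).tolist(),atz(f,c[i],.13).round(4).tolist()) for i in range(1,k) if s[i,4]>8])
T=[('t6',6),('s5',6),('w5',4),('w6',4)];tiles=[]
cen={**C,'w6':(281,126)}
for n,k in T:
    i=cv2.imread(f'pics/{n}.png');x0=int(cen[n][0])-200//k;y0=int(cen[n][1])-150//k;print(n,x0,y0,k)
    t=i[y0:y0+300//k,x0:x0+400//k];tiles.append(cv2.resize(t,(400,300),interpolation=cv2.INTER_CUBIC))
cv2.imwrite('pics/v6.png',np.vstack([np.hstack(tiles[:2]),np.hstack(tiles[2:])]))
```

```text
t6 [(np.int32(20), [264.1, 219.7], [0.5193, 0.0314, 0.045])]
s5 [(np.int32(10), [301.5, 225.5], [0.5144, 0.0356, 0.045]), (np.int32(17), [312.06, 236.06], [0.5526, 0.0492, 0.045]), (np.int32(9), [300.11, 240.22], [0.5571, 0.0189, 0.045])]
w5 [(np.int32(156), [290.29, 108.69], [0.5187, 0.0339, 0.045])]
dot [0.5191 0.033  0.0505] [[-0.69, 0.04], [-0.37, 0.05], [1.1, -0.08]]
t6 []
s5 [(np.int32(44), [148.1, 251.8], [0.5737, -0.3074, 0.13]), (np.int32(17), [107.0, 272.0], [0.6039, -0.3899, 0.13])]
w6 [(np.int32(144), [393.4, 115.7], [0.5672, -0.3899, 0.13]), (np.int32(441), [281.4, 130.2], [0.5742, -0.3071, 0.13])]
t6 231 194 6
s5 268 200 6
w5 240 71 4
w6 231 89 4
```

View pics/v6.png

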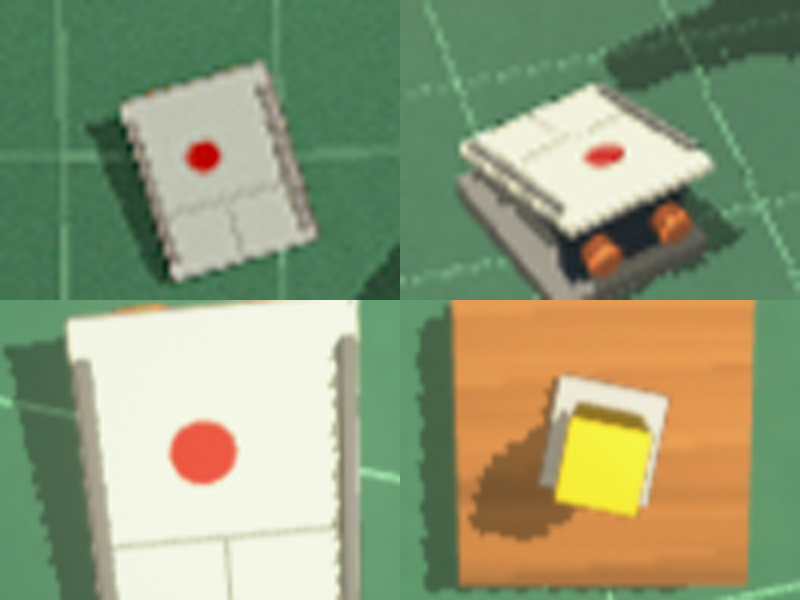

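```bash
cat > fit2.py <<'E'
from h import *
from scipy.optimize import least_squares
F={n:load(n) for n in('t6','s5','w5','w6')}
O={'t6':(231,194,6,0,0),'s5':(268,200,6,400,0),'w5':(240,71,4,0,300),'w6':(231,89,4,400,300)}
def px(n,u,v): x,y,k,a,b=O[n]; return np.array([(u-a+.5)/k-.5+x,(v-b+.5)/k-.5+y])
h,w=.043,.033
obs=[('t6',122,105,h,w),('t6',265,62,h,-w),('t6',315,238,-h,-w),('t6',175,280,-h,w),('s5',712,160,h,w),('s5',567,230,h,-w),('s5',460,150,-h,-w),('s5',595,85,-h,w),('w5',68,320,h,w),('w5',356,300,h,-w),
('t6',203,156,.01,.004),('s5',604,155,.01,.004),('w5',203,452,.01,.004)]
def pan(p,X,Y):
    return np.r_[p[0],p[1],.045]+R.from_euler('ZY',[p[2],-.35]).apply([X,Y,0])
def res(p,full=False):
    r=np.array([proj(F[n],pan(p,X,Y))[0]-px(n,u,v) for n,u,v,X,Y in obs])
    return r if full else (r*np.where(np.array([o[0] for o in obs])=='w5',.6,1)[:,None]).ravel()
p=least_squares(res,[.51,.03,.2],loss='soft_l1').x
n=R.from_euler('ZY',[p[2],-.35]).apply([0,0,1])
print('panel',p.round(4),'dot',pan(p,.01,.004).round(4),'n',n.round(3)); print(res(p,True).round(1).tolist())
c=[atz(F['w6'],px('w6',*q),.13) for q in((573,415),(652,430),(638,516),(555,500))]
c=np.array(c)[:,:2];print('tool',c.mean(0).round(4),[round(float(np.arctan2(*(c[(i+1)%4]-c[i])[::-1])%(np.pi/2)),3) for i in range(4)])
E
python3 fit2.py
python3 - <<'E'
from h import *
E
```

```text
panel [0.5114 0.0267 0.2774] dot [0.5193 0.0331 0.0484] n [-0.33  -0.094  0.939]
[[-1.5, 0.4], [-1.5, 0.4], [-1.0, 0.3], [-1.1, 0.3], [-0.4, 0.2], [-0.3, -0.1], [-0.8, -0.3], [-0.3, 0.2], [-0.3, 0.5], [1.5, -1.7], [-1.0, 0.1], [-0.4, 0.8], [0.9, -0.3]]
tool [ 0.5743 -0.3074] [1.176, 1.203, 1.17, 1.141]
```

```bash
cat > press.py <<'E'
from h import *
n=np.array([-.33,-.094,.939]);n/=np.linalg.norm(n);dot=np.array([.5193,.0331,.0484]);zt=.078;L=zt-.010
def spin(a):
    z=-n;x=np.array([np.cos(a),np.sin(a),0]);x-=x@z*z;x/=np.linalg.norm(x);return R.from_matrix(np.c_[x,np.cross(z,x),z]).as_quat()
E
python3 - <<'E'
from press import *
for a in np.arange(-np.pi,np.pi,np.pi/8):
    k=[kinematics.ik(dot+n*(L+d),spin(a)) for d in(.05,-.007)]
    print(round(a,2),[None if x is None else np.round(x,2).tolist() for x in k])
p=np.array([.5743,-.3074,zt]);up=p+[0,0,.09]
q=best(up,down(-.40)+down(-.40+np.pi/2))
q=best(up,down(-.40)); 
env.reach(up,q);env.movel(p,.15);st('at')
env.close_gripper(60);st('closed')
env.movel(p+[0,0,.01],.05);st('l10')
env.movel(p+[0,0,.13],.15);s=st('up');env.hold(.3);st();print(np.round(s['joints'],2))
grab('wrist','w7');grab('scene','s7')
a=cv2.imread('pics/s7.png')[150:330,90:330];b=cv2.imread('pics/w7.png')
cv2.imwrite('pics/v7.png',np.hstack([cv2.resize(a,(400,300),interpolation=cv2.INTER_CUBIC),cv2.resize(b,(400,300))]))
E
```

```text
-3.14 [[-0.3, 0.13, 1.98, 0.28, 0.76, -2.03], [-0.28, 0.26, 1.99, 0.32, 0.61, -2.06]]
-2.75 [[-0.3, 0.13, 1.98, 0.28, 0.76, -2.45], [-0.28, 0.26, 1.99, 0.32, 0.61, -2.48]]
-2.36 [[-0.3, 0.13, 1.98, 0.28, 0.76, -2.86], None]
-1.96 [None, None]
-1.57 [[-0.3, 0.13, 1.98, 0.28, 0.76, 2.65], [-0.28, 0.26, 1.99, 0.32, 0.61, 2.61]]
-1.18 [[-0.3, 0.13, 1.98, 0.28, 0.76, 2.28], [-0.28, 0.26, 1.99, 0.32, 0.61, 2.24]]
-0.79 [[-0.3, 0.13, 1.98, 0.28, 0.76, 1.9], [-0.28, 0.26, 1.99, 0.32, 0.61, 1.87]]
-0.39 [[-0.3, 0.13, 1.98, 0.28, 0.76, 1.51], [-0.28, 0.26, 1.99, 0.32, 0.61, 1.48]]
0.0 [[-0.3, 0.13, 1.98, 0.28, 0.76, 1.11], [-0.28, 0.26, 1.99, 0.32, 0.61, 1.08]]
0.39 [[-0.3, 0.13, 1.98, 0.28, 0.76, 0.69], [-0.28, 0.26, 1.99, 0.32, 0.61, 0.66]]
0.79 [[-0.3, 0.13, 1.98, 0.28, 0.76, 0.28], [-0.28, 0.26, 1.99, 0.32, 0.61, 0.25]]
1.18 [[-0.3, 0.13, 1.98, 0.28, 0.76, -0.12], [-0.28, 0.26, 1.99, 0.32, 0.61, -0.15]]
1.57 [[-0.3, 0.13, 1.98, 0.28, 0.76, -0.5], [-0.28, 0.26, 1.99, 0.32, 0.61, -0.53]]
1.96 [[-0.3, 0.13, 1.98, 0.28, 0.76, -0.87], [-0.28, 0.26, 1.99, 0.32, 0.61, -0.9]]
2.36 [[-0.3, 0.13, 1.
[... 238 characters left out ...]
4, 1.16, -0.0, 1.34, -0.27]), (np.float64(1.79), [-0.67, 0.64, 1.16, -0.0, 1.34, 2.87]), (np.float64(2.92), [-0.67, 0.64, 1.16, -0.0, 1.34, -1.84])]
[(np.float64(0.22), [-0.67, 0.64, 1.16, -0.0, 1.34, 1.3]), (np.float64(2.92), [-0.67, 0.64, 1.16, -0.0, 1.34, -1.84])]
at t 14.63 p [ 0.5749 -0.3079  0.0798] F [-0.01  0.27  0.99] gap 0.998 gf 0.0
closed t 15.27 p [ 0.5744 -0.3074  0.0782] F [-0.74  0.52  1.  ] gap 0.178 gf 58.4
l10 t 15.62 p [ 0.5744 -0.3075  0.0884] F [-1.32 -0.23 -1.11] gap 0.178 gf 58.4
up t 16.57 p [ 0.574  -0.3071  0.2068] F [-0.53  0.33 -0.6 ] gap 0.181 gf 58.4
t 16.87 p [ 0.5742 -0.3074  0.2076] F [-0.01 -0.85 -1.34] gap 0.18 gf 58.4
[-0.67  0.62  1.1   0.    1.42  1.3 ]
```

View pics/v7.png

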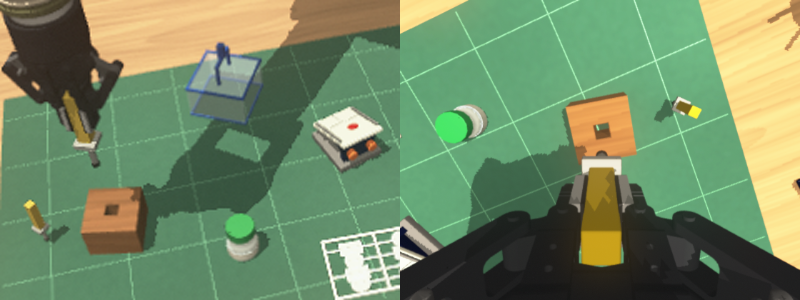

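Run:
```python
from press import *
f=load('w7');s=monitor.sense();p=np.array(s['position']);ax=R.from_quat(s['ee_rot']).as_matrix()[:,2]
print('exp tip px w7',proj(f,p+ax*L).round(1), proj(f,p+ax*(L-.04)).round(1))
q=spin(0.)
env.movel(dot+n*(L+.06),.2,q);st('pre')
env.movel(dot+n*(L+.012),.1,q);env.hold(.3);s=st('near')
p=np.array(s['position']);ax=R.from_quat(s['ee_rot']).as_matrix()[:,2];print('ax.n',ax@n,'tip',(p+ax*L).round(4))
T=[]
for c,k in(('wrist',4),('scene',6),('top',6)):
    f=grab(c,c[0]+'8');e=proj(f,p+ax*L)[0];d=proj(f,dot)[0];x0,y0=int(d[0])-200//k,int(d[1])-150//k
    i=cv2.imread(f'pics/{c[0]}8.png');i=cv2.copyMakeBorder(i,100,100,100,100,0)[y0+100:y0+100+300//k,x0+100:x0+100+400//k]
    i=cv2.resize(i,(400,300),interpolation=cv2.INTER_CUBIC)
    for w,col in((e,(255,0,255)),(d,(255,255,0))): cv2.drawMarker(i,tuple(int((w[j]-(x0,y0)[j]+.5)*k) for j in(0,1)),col,cv2.MARKER_CROSS,12,1)
    T.append(i)
T.append(cv2.resize(cv2.imread('pics/w8.png'),(400,300)))
cv2.imwrite('pics/v8.png',np.vstack([np.hstack(T[:2]),np.hstack(T[2:])]))
```

```text
exp tip px w7 [[283.5 216.9]] [[283.9 242.2]]
pre t 18.84 p [0.4774 0.0205 0.1687] F [-0.09  0.52 -1.53] gap 0.178 gf 58.4
near t 19.77 p [0.493  0.0255 0.1239] F [-0.18  0.12 -1.05] gap 0.179 gf 58.4
ax.n -0.9999997092867253 tip [0.5155 0.0319 0.0601]
```

View pics/v8.png

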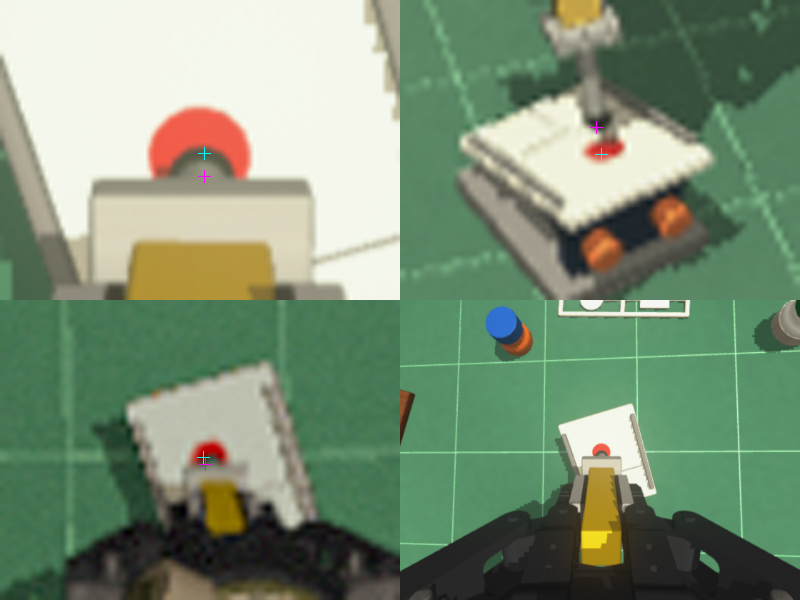

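The tip sits over the dot in all views: in the wrist crop the dot is at (200,157), the collar centre at x=201, and the expected tip at (204,176) is 12 mm above. I press in small steps, reading the force.

```bash
cat >> press.py <<'E'
def force(k=25):
    a=[]
    for _ in range(k): env.hold(.02); s=monitor.sense(); a.append(np.r_[s['contact_force'],s['position']])
    a=np.mean(a,0); return a[:3]@n, (a[3:]-dot)@n-L, a[:3]
E
python3 - <<'E'
from press import *
f0,d0,_=force(50);print('base',f0,d0)
for d in(.004,.001,-.001,-.0025,-.004,-.005,-.006,-.007):
    g=env.movel(dot+n*(L+d),.02,guard=4.5); f,dd,v=force(); print(d,g,'F',round(f-f0,2),'d',round(dd*1e3,2),v.round(2))
    if f-f0>2.4 or g: break
print(monitor.sense()['clock'])
E
```

```text
base -0.6624723859108972 0.012010922300045718
0.004 False F -0.24 d 4.05 [ 0.11  0.01 -0.93]
0.001 False F 0.01 d 0.99 [ 0.04 -0.11 -0.69]
-0.001 False F 1.29 d -0.95 [ 0.07 -0.29  0.66]
-0.0025 False F 1.77 d -2.48 [-0.02 -0.2   1.15]
-0.004 False F 2.39 d -3.98 [ 0.05 -0.41  1.82]
-0.005 False F 2.77 d -4.99 [ 0.28 -0.49  2.29]
25.1083
```

Run:
```python
from press import *
print(env.movel(dot+n*(L-.0061),.02,guard=4)); f,d,v=force(60); print('F',f+.70,'d',d,v.round(2))
s=st('press');print('square',R.from_quat(s['ee_rot']).as_matrix()[:,2]@n)
T=[]
for c,k in(('wrist',4),('scene',4)):
    g=grab(c,c[0]+'9');u=proj(g,dot)[0];x0,y0=int(u[0])-200//k,int(u[1])-150//k
    T.append(cv2.resize(cv2.imread(f'pics/{c[0]}9.png')[y0:y0+300//k,x0:x0+400//k],(400,300),interpolation=cv2.INTER_CUBIC))
t=cv2.imread('pics/s9.png');cv2.imwrite('pics/v9.png',np.vstack([np.hstack(T),np.hstack([cv2.resize(t,(400,300)),np.zeros((300,400,3),np.uint8)])]))
```

```text
False
F 3.004472286442369 d -0.006089065539167757 [ 0.21 -0.62  2.47]
press t 26.36 p [0.4989 0.0273 0.1066] F [ 0.2  -0.41  1.9 ] gap 0.176 gf 58.7
square -0.9999999979220878
```

View pics/v9.png

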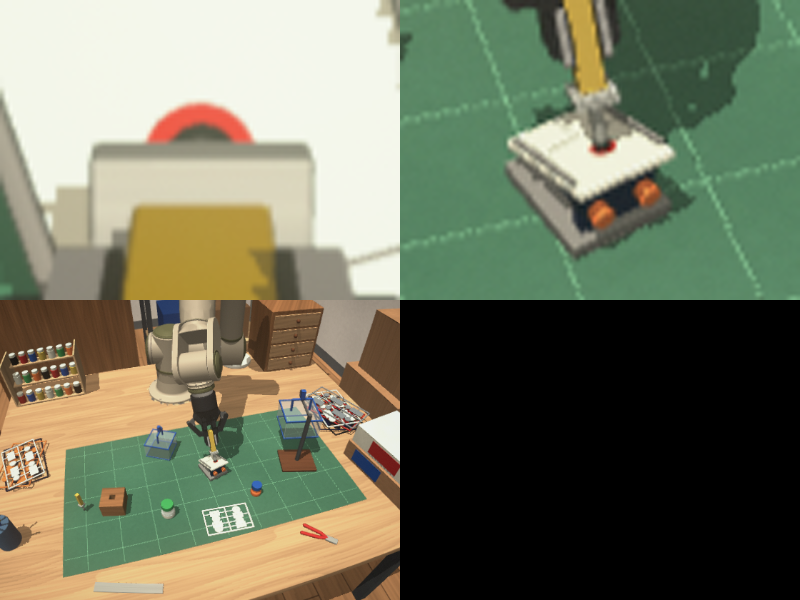

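The foot sits on the red dot: the dot's ring is centred at (200,145) in the wrist crop, with the foot within it. The push reads 3.0 N, the cover is still hanging, and the jars and frame have not moved. I am handing in.

```bash
python3 -c "
from bench import job
print(job.hand_in())"
```

```text
the job is handed in; nothing more can be done
None
```

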